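Copy the skewed corner of the fiddle rails to the saw guide with a sliding bevel

TASK

The two oak fiddle rails on the bench meet out of square, and a new board must be cut to fit. Take their angle with the sliding bevel - stock flat along the long rail, then slid into the corner until the blade lies flush along the short rail - and press its lock lever down while it lies there. Then carry the locked bevel to the saw guide and swing the guide's stiff arm to exactly that angle, leaving the bevel lying home in the guide, stock flat along the fence and arm flush along the blade; push gently throughout (never above about 20 N on the rails or the guide) and leave the other things on the bench where they are.

Things in the scene. Friction and masses are not known exactly. Their poses are not given: they have to be found in the camera images.
- rail_back: The row of brass screws of the long oak fiddle rail, fixed in the bench; the rail (long_strip, 20 mm wide, 14 mm high, 245 mm long) has shifted across them in its slots. Origin: nominal inside corner of the two rails, on the bench. +y runs along the rail away from the corner; its inner face is flat, parallel to y and lies at x = -5 to +5 mm: find it by feel. Wood on the +x side, bevel on the -x side.
- rail_side: The two screws of the short oak rail (short_strip, 16 mm wide, 13.5 mm high, 125 mm long), same origin. +y runs nominally along its inner face away from the corner, wood on the -x side, bevel on the +x side; the rail itself has turned about the origin by up to 3.5 degrees either way. Nominally it stands 74 to 94 degrees counter-clockwise (from above) of the long rail, in truth 71 to 98.
- bevel: Sliding bevel (loose, lies flat, about 0.3 kg): dark wooden stock, steel blade on a pivot, brass lock lever. Origin: on the pivot axis, at the underside. Stock 24 mm wide (x -12 to +12), 26 mm high, from the pivot (round nose, 12 mm radius) along +y to its butt at y = 130. Its edge x = +12 goes on the rail or fence; home there, its y axis is parallel to theirs.
- bevel_pivot (a point): The bevel's pivot axis, half-way up the stock (13 mm above its underside). The nose of the stock and the hub of the blade are both 12 mm in radius around it, so with the bevel home in a corner this point lies 12 mm from both faces. Axes as the bevel's.
- bevel_stock (a point): Where to grip the bevel: centre of the stock, 68 mm from the pivot along +y, 13 mm above its underside; axes as the bevel's, fingers close along x over the 24 mm width. Rail and fence reach 14 mm up the stock, so beside them a finger has room only above that: the stock's upper 12 mm stay free.
- blade_mid (a point): Middle of the blade, 52.5 mm from the pivot; 24 mm wide, 4 mm thick, 9 to 13 mm above the bevel's underside, 105 mm long from the pivot along its own +y. Edge x = -12 goes on the short rail or arm. It starts 103 to 112 degrees counter-clockwise (from above) of the stock, wider than the corner, which closes it. Unlocked it turns at 0.2 N on the tip and stays where left; locked it is rigid.
- lock_lever (a joint): Brass cam lock lever over the pivot, rad. 0 = raised at 43 degrees (unlocked); 0.77 = pressed down, level over the stock (locked). It stiffens as it goes down, stays down by itself, and counts as locked above 0.6. It needs some 5 to 8 N on its free end, pressed down and following it outwards; dragging on it shifts the bevel.
- lever_tip (a point): Top of the free end of the lock lever, a disc of 15 mm, 44 mm from the lever's hinge. The hinge crosses the pivot axis 34 mm above the bevel's underside; the lever points towards the butt. Raised, this point is about 29 mm from the pivot along the stock and 67 mm above the underside; down, 44 mm and 38 mm.
- guide: Saw guide's plywood base, fixed, y parallel to the long rail's: 6 mm thick, x -183 to +22, y -35 to +280. On it an aluminium fence (guide_fence), 14 mm high, 275 mm long, with the arm pivoted at its end, face in the plane x = 0 (bevel on the -x side), running along +y from the arm's pivot. Fence and arm are clamped in slots: the pivot lies at y = -10 to +10 mm, x = 0. Origin at bench height; base top at z = 6.
- guide_arm (a joint): Angle (rad) of the guide's arm, counter-clockwise from the fence seen from above: bar of 160 x 18 x 13.5 mm on the base, its working face runs from the pivot, bevel between arm and fence. Starts at 43 to 54 degrees, narrower than the corner, stays where left (0.08 N m). The locked blade's tip opens it with 1 N as the bevel slides to the pivot; blade flush and nose home, the push rises by 3 to 5 N; beyond that it opens too far.
- jar_mid (a point): Bystander: green glass jar, 72 mm across, 125 mm high; its centre.
- plate: Bystander: white ceramic side plate, 150 mm across; origin under its centre.
- spoon: Bystander: bamboo spoon 250 mm long; origin under its middle.
- tiffin_mid (a point): Bystander: closed stainless tiffin of two tiers with its bail handle, 120 mm across, 150 mm high; its centre.
- tiffin_tier: Bystander: the tiffin's upper tier, lifted off, an open steel bowl 120 mm across, 56 mm high; origin under its centre.
- pencil: Bystander: flat carpenter's pencil, 175 mm long, 14 mm wide; origin under its middle.
- board: Bystander: the oak board to be cut, 75 x 210 x 12 mm; origin under its middle.
There are look-alikes about, which are no part of the job. Of the things that look like the bevel, the larger one is meant.

How it is judged:
On the way, in this order (a step that is already met when the one before it is completed fails the run):
1. the bevel lies flat in the corner: stock along the long rail and blade along the short rail (within 1.7 and 1.5 degrees), nose within 2.2 mm of both rails (angle between the y axis of bevel_stock and the y axis of long_strip, either way round below 0.03 rad and angle between the y axis of blade_mid and the y axis of short_strip, either way round below 0.026 rad and x of bevel_pivot in the frame of long_strip above -0.0142 m and x of bevel_pivot in the frame of short_strip below 0.0142 m and height (world z) of bevel_pivot below 0.017 m), for 0.2 s.
2. its lock lever is down while it still lies so (all of step 1 and value of joint lock_lever above 0.6 rad), for 0.2 s.
At the end, for the whole second after the job is handed in: The guide's arm stands at the angle of the short rail within 1.4 degrees; the bevel, locked, lies at rest flat on the guide's base, stock along the fence and blade along the arm within 2 degrees, nose within 2.5 mm of the fence and 3 mm of the arm (angle between the y axis of bevel_stock and the y axis of guide_fence, either way round below 0.035 rad and angle between the y axis of blade_mid and the y axis of guide_face, either way round below 0.035 rad and x of bevel_pivot in the frame of guide_fence above -0.0145 m and x of bevel_pivot in the frame of guide_face below 0.015 m and height (world z) of bevel_pivot below 0.023 m and y of bevel_pivot in the frame of guide_fence above 0.004 m and angle between the y axis of guide_face and the y axis of short_strip, either way round below 0.025 rad and value of joint lock_lever above 0.6 rad and linear speed of bevel below 0.01 m/s); the robot touches nothing.
It fails at once if more than 20 N between bevel and long rail (contact force between bevel and long_strip above 20 N).
It fails at once if more than 20 N between bevel and short rail (contact force between bevel and short_strip above 20 N).
It fails at once if more than 20 N between bevel and the guide's fence (contact force between bevel and guide_fence above 20 N).
It fails at once if more than 20 N between bevel and the guide's arm (contact force between bevel and guide_arm above 20 N).
It fails at once if another thing on the bench is shifted by more than 15 mm (distance of any of jar_mid, plate, spoon, tiffin_mid, tiffin_tier, pencil, board from where it was at the start of the episode above 0.015 m).
It also fails if it takes over 72 s, if anything falls off the work surface, if the arm or the gripper's body presses on something with over 40 N, if the wrist force passes 120 N, or if a joint passes its speed limit or range.

ROBOT

A 7-joint arm with a two-finger parallel gripper is mounted at the origin on the work surface. World frame = base frame: x ahead of the robot, y to its left, z up, the work surface at z = 0. Lengths are in m, angles in rad, forces in N, time in s.
With the tool pointing down it reaches from about 0.425 to 0.875 m from the base axis. Payload 4.7 kg.
Tool frame: the origin (TCP) lies at the very end of the fingers, on their centre line; the grasp point (between the pads) lies 19 mm behind it; z points along the fingers, y is the direction in which the jaws open and shut (so a half turn about z gives the same grasp; the last joint's range is limited). The gripper opens to 87 mm and grips with 3 to 60 N. Pads are 19 mm wide; open, the fingers measure 117 mm over their backs; the gripper's body (75 mm by 190 mm) begins 51 mm behind the grasp point.
Start: joints at [-1.301, 0.321, -0.07, 1.45, 0.023, 1.371, -0.057], TCP at [0.164, 0.629, 0.223] pointing down, gripper open.
Joint ranges: [-2.86, 2.86], [-0.3, 2.09], [-1.38, 1.24], [0.06, 2.45], [-1.56, 4.7], [0.09, 2.05], [-2.69, 2.69]. Speed limits (rad/s): [2.57, 2.57, 3.14, 3.14, 3.14, 3.14, 3.14].

INTERFACE

Orientations are given as a rotation vector (axis times angle).
In Python, from bench import * gives the robot as it stands.
- The arm moves only by the shell command python3 -m jog 'ROWS' [OPENING] [FORCE]. ROWS is JSON, a list of rows, each a list of 4 numbers: the shift along the world's x, y, z in mm, then the turn about the world's z in rad. In form: [[x, y, z, twist], ...]. A call has exactly 8 rows; each row is the pose to reach, as a shift and turn from the pose commanded when the call began; what a row does not reach only later rows make up. A row lasts 1/8 s, in which the tool goes at most 62.5 mm and 10.7 degrees, less where a joint would pass 70% of its speed; a pose out of reach is approached as far as the arm can. A call with a gripper value outside its range is refused whole. OPENING is the opening, from -1 (shut) to 1 (fully open), set as the call begins (- or left out, the last holds). The fingers move at their own pace and stop on an object; FORCE is the grip in N (left out, the last holds). Time passes only in rows, so rows that repeat a pose let the fingers close, or fill a call up. It gives the time, the measured TCP pose, the force and the opening at its end, in the units of the state.
- get_state(): the state, without advancing time (a new reading comes with each control period).
- get_image(name): name is "side" or "top"; returns a dict with "image" (400x640x3 uint8, red, green, blue), "fx", "fy", "cx", "cy" (pixels), "position" and "rotation" of the camera in the world. Camera axes: x right, y down, z forward; pixel columns grow to the right and rows downward; lengths in m; the calibration is good to about 2 mm. A picture is of the moment at which its call begins. There is no depth.
- close_job(): hands the job in, once; it reports no verdict.
The state is a dict: "time": time; "joint_positions": joint angles; "qd": joint speeds; "joint_torque": joint torques, N m; "position": TCP position; "tool_rot": TCP orientation; "ft_force": force on the tool from outside, world axes, zero at the start; "torque": the same for the moment, N m; "grip_width": opening from 0.0 (shut) to 1.0 (fully open).
Only numpy, scipy, OpenCV 4.12 (cv2) and the standard library are available. Lean on these libraries where they do the work, as an engineer would, in place of code of your own. Each camera call takes 0.05 s, during which the arm holds its last target. There are 200 camera calls.

## Working session

There is one attempt and no reset: what is moved stays moved. The work goes in short steps, Python scripts to look and compute and a shell command to move; the robot and the scene stay as the last step left them, time stands still between calls to the robot, and variables do not carry over. Pictures are saved under pics/ and viewed, about 8 in all and at most 12, crops included, and the job is handed in when it is done.

```bash
ls; mkdir -p pics; python3 - <<'E'
from bench import *
import cv2,pickle
s=get_state();print({k:(v if not hasattr(v,'tolist') else v.tolist()) for k,v in s.items()})
for n in("side","top"):
    d=get_image(n);cv2.imwrite(f"pics/{n}0.png",d["image"][:,:,::-1]);pickle.dump(d,open(f"{n}0.pkl","wb"))
    print(n,{k:v for k,v in d.items() if k!="image"})
E
```

```text
pics
{'time': 0.0, 'joint_positions': [-1.3009641057919656, 0.32181938721414644, -0.0701050589581637, 1.4516648171323574, 0.02259052844697478, 1.3707912868225558, -0.05694412775874977], 'qd': [-0.0008353046190000814, -0.0008145703784796734, -0.00019017235152797243, 0.00011131944852548186, 0.000724020511827541, 0.0010520822201065005, 0.00025842724491807246], 'joint_torque': [-0.0005163597779755946, -49.12897825241089, -0.40399840101599693, -31.252899169921875, -0.06390367168933153, 0.04385746666230261, 0.00019427794541115873], 'position': [0.16431398819764412, 0.6283218619624417, 0.22146912382688727], 'tool_rot': [-0.40058328083531236, -3.115786089167775, 0.0029667126127397585], 'ft_force': [-0.020426275760783524, 0.7297860755484308, -0.57488006569546], 'torque': [0.018967106505611148, 0.014172425811563132, -0.00847560609657678], 'grip_width': 0.9982648989509115}
side {'fx': 426.90538622018835, 'fy': 426.90538622018835, 'cx': 324.2883696845294, 'cy': 204.77628525730591, 'position': array([0.35767504, 0.73432566, 0.92323933]), 'rotation': array([-0.32565458,  2.83299112, -1.08303795])}
top {'fx': 469.115109056247, 'fy': 469.115109056247, 'cx': 319.7986116280415, 'cy': 205.97118435101692, 'position': array([0.30866692, 0.00171094, 1.46198142]), 'rotation': array([-2.1179276 ,  2.16660781, -0.15252212])}
```

View pics/top0.png

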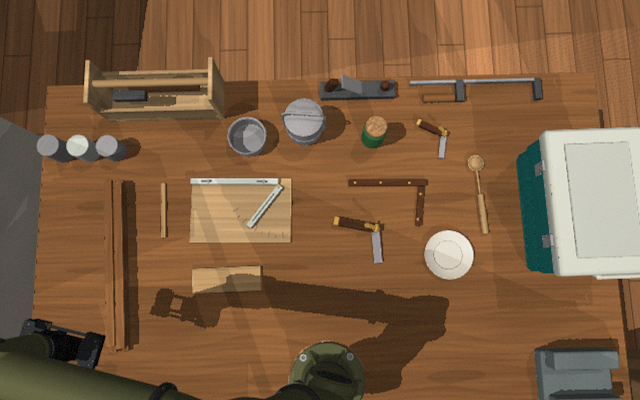

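View pics/side0.png

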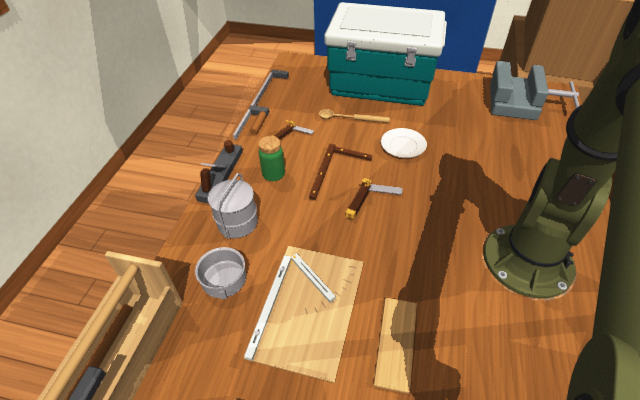

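The top view (2 pictures viewed so far) shows world +y running left and +x running up. The rails' corner is near (420,185) and the larger bevel's pivot near (378,228), with its butt near (335,220). The guide fence runs (190..282,181) with the arm from (282,185) to (249,226). I'll enlarge these areas.

```bash
cat > h.py <<'E'
from bench import *
import numpy as np, cv2, pickle
from scipy.spatial.transform import Rotation as R
def cast(d,uv,z):
    uv=np.atleast_2d(np.asarray(uv,float)); z=np.broadcast_to(z,(len(uv),))
    r=np.c_[(uv[:,0]-d["cx"])/d["fx"],(uv[:,1]-d["cy"])/d["fy"],np.ones(len(uv))]
    r=R.from_rotvec(d["rotation"]).apply(r); p=d["position"]
    return p+r*((z-p[2])/r[:,2])[:,None]
def proj(d,P):
    c=R.from_rotvec(d["rotation"]).inv().apply(np.atleast_2d(P)-d["position"])
    return c[:,:2]/c[:,2:]*[d["fx"],d["fy"]]+[d["cx"],d["cy"]]
def crop(d,x0,y0,x1,y1,k):
    return cv2.resize(d["image"][y0:y1,x0:x1,::-1],None,fx=k,fy=k,interpolation=cv2.INTER_CUBIC)
def ld(n): return pickle.load(open(n+".pkl","rb"))
def snap(n,tag):
    d=get_image(n); pickle.dump(d,open(f"{n}{tag}.pkl","wb")); return d
E
python3 - <<'E'
from h import *
t,s=ld("top0"),ld("side0")
a=crop(t,330,170,440,270,5) ; cv2.imwrite("pics/a.png",a)
b=crop(s,300,135,410,220,7); cv2.imwrite("pics/b.png",b)
E
```

```text
(no output)
```

View pics/a.png

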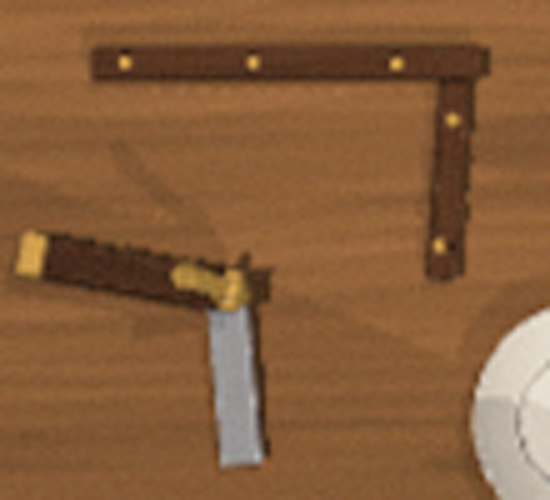

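View pics/b.png

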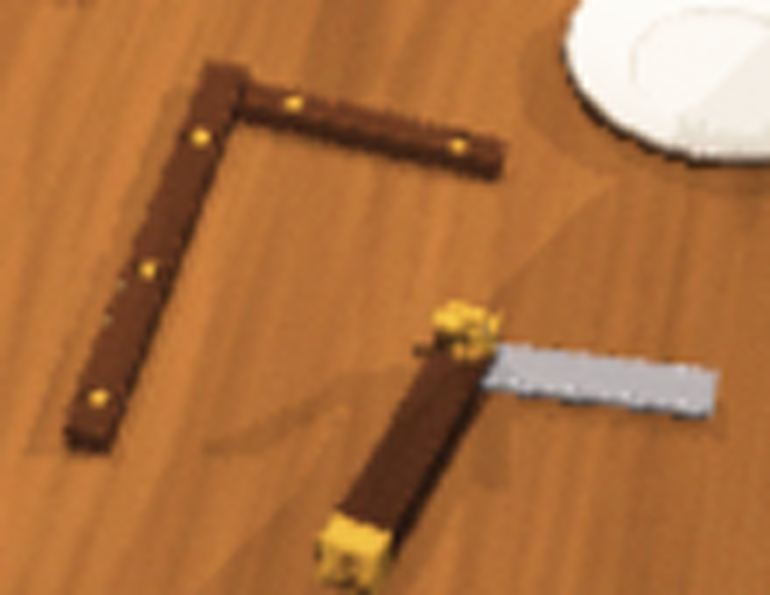

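Both crops (4 viewed) show the bevel pointing roughly along the long rail, with blade and lever clearly separable by colour. Next I'll fit edges and cast rays.

```bash
cat >> h.py <<'E'
def edge(d,axis,rng,lo,hi,rev,th):
    """subpixel dark->edge: along axis 0 (scan rows for each column) from lo to hi, crossing of grey level th; rev: scan from hi"""
    pass
E
cat > m.py <<'E'
from h import *
def rects(d,mask,roi,z,amin=40,k=4):
    x0,y0,x1,y1=roi
    im=cv2.resize(d["image"][y0:y1,x0:x1],None,fx=k,fy=k,interpolation=cv2.INTER_CUBIC)
    m=mask(im).astype(np.uint8)*255
    m=cv2.morphologyEx(m,cv2.MORPH_CLOSE,np.ones((5,5)))
    out=[]
    for c in cv2.findContours(m,cv2.RETR_EXTERNAL,cv2.CHAIN_APPROX_NONE)[0]:
        if cv2.contourArea(c)<amin*k*k: continue
        px=(c[:,0,:]+.5)/k-.5+[x0,y0]
        w=cast(d,px,z)[:,:2]
        (cx,cy),(a,b),th=cv2.minAreaRect((w*1000).astype(np.float32))
        if a<b: a,b,th=b,a,th+90
        out.append(([round(cx,1),round(cy,1)],round(a,1),round(b,1),round((th+90)%180-90,2)))
    return out
hsv=lambda im:cv2.cvtColor(im,cv2.COLOR_RGB2HSV).astype(int)
dark=lambda im:(im.max(2)<105)&(im[...,0]>im[...,2]+8)
brass=lambda im:(hsv(im)[...,1]>130)&(im[...,0]>175)&(im[...,1]>130)
steel=lambda im:(hsv(im)[...,1]<55)&(im.max(2)>110)
E
python3 - <<'E'
from m import *
t,s=ld("top0"),ld("side0")
T=(330,170,440,270);S=(300,135,410,220)
for n,d,r in(("top",t,T),("side",s,S)):
    print(n,"dark z14",rects(d,dark,r,.014)); print(" dark z26",rects(d,dark,r,.026))
    print(" brass z26",rects(d,brass,r,.026,4)); print(" brass z14",rects(d,brass,r,.014,1)); print(" steel z13",rects(d,steel,r,.013))
print("guide steel z20 top",rects(t,steel,(185,172,295,245),.02)); print("side",rects(s,steel,(240,245,345,365),.02))
E
```

```text
top dark z14 [([412.4, -184.5], 125.5, 22.0, 5.68), ([464.5, -103.9], 111.9, 34.1, 78.1), ([533.9, -204.6], 249.6, 149.9, 87.18)]
 dark z26 [([411.5, -182.9], 124.4, 21.8, 5.68), ([463.2, -103.0], 111.0, 33.8, 78.1), ([532.0, -202.9], 247.5, 148.6, 87.18)]
 brass z26 [([450.8, -163.8], 22.0, 7.3, -13.47), ([476.6, -41.4], 24.5, 13.1, -13.6)]
 brass z14 [([452.0, -165.2], 22.2, 7.4, -13.47), ([460.3, -136.8], 13.1, 6.3, 77.29), ([476.7, -294.5], 5.5, 3.9, -3.01), ([478.0, -41.7], 24.7, 13.2, -13.6), ([556.3, -307.3], 5.1, 4.9, -46.75), ([592.4, -274.1], 5.7, 5.0, -46.56), ([595.5, -184.2], 5.1, 5.0, -46.31), ([597.4, -103.7], 5.6, 5.5, -1.88)]
 steel z13 [([377.8, -334.8], 116.0, 45.2, -3.41), ([393.2, -165.0], 96.4, 26.1, 3.18)]
side dark z14 [([460.5, -107.4], 130.8, 36.5, 80.92), ([534.6, -186.9], 247.5, 134.5, 82.22)]
 dark z26 [([459.1, -96.3], 129.1, 36.0, 80.92), ([532.3, -174.7], 244.2, 132.7, 82.22)]
 brass z26 [([476.4, -33.7], 30.2, 26.1, 81.1), ([452.4, -172.0], 28.9, 19.5, -9.03)]
 brass z14 [([478.0, -43.9], 30.6, 26.5, 81.1), ([596.0, -102.5], 6.1, 5.2, -77.18), ([453.7, -184.1], 29.3, 19.8, -9.03), ([594.0, -182.3], 6.6, 3.8, -76.43), ([475.7, -293.3], 6.1, 4.0, -80.28), ([591.2, -272.7], 7.2, 5.6, -77.12), ([554.7, -305.3], 6.2, 5.7, -78.15)]
 steel z13 [([392.8, -160.7], 95.8, 28.0, 2.77), ([389.4, -367.3], 115.6, 94.1, -84.26)]
guide steel z20 top [([603.0, 266.1], 251.1, 175.4, 52.59)]
side [([702.6, 206.6], 103.7, 12.0, -69.13), ([601.2, 270.9], 250.8, 177.9, 52.58)]
```

```bash
cat >> m.py <<'E'
def lines(d,mask,roi,vert,z,k=4):
    """first/last mask pixel across a strip (per column, or per row if vert): fitted world lines (mm): centre point, heading deg, rms"""
    x0,y0,x1,y1=roi
    m=mask(cv2.resize(d["image"][y0:y1,x0:x1],None,fx=k,fy=k,interpolation=cv2.INTER_CUBIC))
    if vert:m=m.T
    i=np.where(m.sum(0)>k*2)[0]; out=[]
    for j,zz in((m.argmax(0)-.5,z[0]),(m.shape[0]-m[::-1].argmax(0)-.5,z[1])):
        uv=np.c_[i,j[i]]; uv=uv[:,::-1] if vert else uv
        w=cast(d,(uv+.5)/k-.5+[x0,y0],zz)[:,:2]*1000
        for _ in range(3):
            vx,vy,cx,cy=cv2.fitLine(w.astype(np.float32),cv2.DIST_HUBER,0,.01,.01).ravel()
            e=(w-[cx,cy])@[-vy,vx]; ok=abs(e)<max(1.5*e.std(),.8); w=w[ok]
        out.append((round(float(cx),1),round(float(cy),1),round(np.degrees(np.arctan2(vy,vx))%180,2),round(float(e.std()),2)))
    return out
E
python3 - <<'E'
from m import *
t,s=ld("top0"),ld("side0")
print("long top out/in",lines(t,dark,(351,176,414,190),0,(.014,.0)))
print("short top in/out",lines(t,dark,(413,190,427,223),1,(.0135,.0135)))
print("stock top",lines(t,dark,(342,214,364,236),0,(.026,.026)))
print("blade top",lines(t,steel,(369,234,386,260),1,(.013,.013)))
# side view: long rail & short rail
print("long side",lines(s,dark,(305,155,336,190),1,(.014,.0)))
print("short side",lines(s,dark,(337,145,370,162),0,(.0135,.0)))
print("stock side",lines(s,dark,(347,188,370,208),1,(.026,.026)))
cv2.imwrite("pics/g.png",np.hstack([crop(t,185,172,300,248,4),crop(s,240,240,330,316,4)[:, :]]))
E
```

```text
long top out/in [(605.9, -195.8, np.float32(89.0), 0.31), (585.5, -187.2, np.float32(88.93), 0.24)]
short top in/out [(515.9, -291.4, np.float32(173.19), 0.34), (503.0, -313.9, np.float32(172.52), 0.48)]
stock top [(482.0, -91.9, np.float32(77.7), 0.49), (448.8, -91.9, np.float32(78.07), 0.35)]
blade top [(394.9, -152.6, np.float32(3.0), 0.35), (394.1, -177.1, np.float32(2.72), 0.44)]
long side [(593.2, -177.7, np.float32(90.91), 0.92), (584.9, -201.8, np.float32(88.65), 0.37)]
short side [(516.1, -295.5, np.float32(172.77), 1.04), (513.9, -294.5, np.float32(173.04), 0.43)]
stock side [(476.4, -82.2, np.float32(77.14), 0.31), (442.5, -98.5, np.float32(77.61), 0.36)]
```

View pics/g.png

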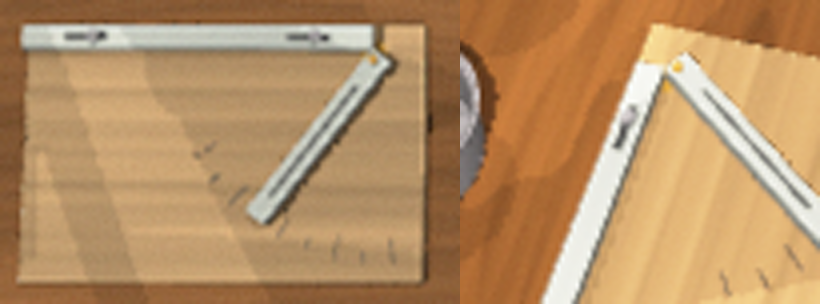

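The crop (5 viewed) shows the guide fence along the top, with the arm pivoted at its right end (~(282,186) in the full picture). The rails meet at about 84.4°, and the corner is near (583,-302) mm. Now I'll move over the bevel.

```bash
python3 -m jog '[[32,-45,0,-0.1],[64,-90,0,-0.2],[96,-134,0,-0.3],[128,-179,0,-0.4],[160,-224,0,-0.5],[192,-269,0,-0.6],[224,-313,0,-0.7],[256,-358,0,-0.8]]' 1; python3 -m jog '[[6,-50,-10,-0.1],[12,-100,-30,-0.2],[18,-150,-50,-0.3],[24,-200,-70,-0.4],[30,-250,-90,-0.5],[36,-300,-105,-0.6],[44,-350,-115,-0.68],[44,-366,-115,-0.732]]'
python3 - <<'E'
from m import *
t,s=ld("top0"),ld("side0")
green=lambda im:(hsv(im)[...,0]>40)&(hsv(im)[...,0]<90)&(hsv(im)[...,1]>80)
print("jar",rects(t,green,(355,110,395,155),.1))
white=lambda im:(hsv(im)[...,1]<50)&(im.max(2)>120)
# fence: bottom edge in top view; arm edges
print("fence top",lines(t,white,(195,176,272,187),0,(.02,.006)))
print("arm cols",lines(t,white,(250,190,276,230),1,(.0195,.0195)))
print("fence side",lines(s,white,(246,272,280,358),1,(.02,.006)))
E
```

```text
time: 1.1
position: [0.4211, 0.2692, 0.2224]
tool_rot: [-1.587, -2.711, -0.0]
ft_force: [0.9, -0.7, 1.1]
grip_width: 1.001
time: 2.1
position: [0.4635, -0.0985, 0.1068]
tool_rot: [2.456, 1.959, -0.003]
ft_force: [0.2, 0.8, 0.8]
grip_width: 1.003
jar [([716.2, -154.0], 69.8, 66.0, 68.16)]
fence top [(618.3, 256.5, np.float32(88.64), 0.0), (601.7, 284.3, np.float32(88.65), 0.0)]
arm cols [(533.0, 188.3, np.float32(141.53), 0.31), (512.4, 181.1, np.float32(141.44), 0.32)]
fence side [(617.9, 303.3, np.float32(88.45), 0.31), (602.5, 314.2, np.float32(88.76), 0.47)]
```

```bash
python3 -m jog '[[0,0,-30,0],[0,0,-60,0],[0,0,-80,0.005],[0,0,-91,0.005],[0,0,-91,0.005],[0,0,-91,0.005],[0,0,-91,0.005],[0,0,-91,0.005]]'; python3 -m jog '[[0,0,0,0],[0,0,0,0],[0,0,0,0],[0,0,0,0],[0,0,0,0],[0,0,0,0],[0,0,0,0],[0,0,0,0]]' -1 15
python3 - <<'E'
from m import *
s=snap("side","1");t=snap("top","1")
cv2.imwrite("pics/c.png",crop(s,300,120,430,220,6))
E
```

```text
time: 3.1
position: [0.4649, -0.0951, 0.0171]
tool_rot: [2.444, 1.974, 0.002]
ft_force: [0.1, 0.6, 1.0]
grip_width: 1.0
time: 4.1
position: [0.4644, -0.0951, 0.0165]
tool_rot: [-2.444, -1.974, 0.0]
ft_force: [0.7, -0.5, 0.4]
grip_width: 0.272
```

View pics/c.png

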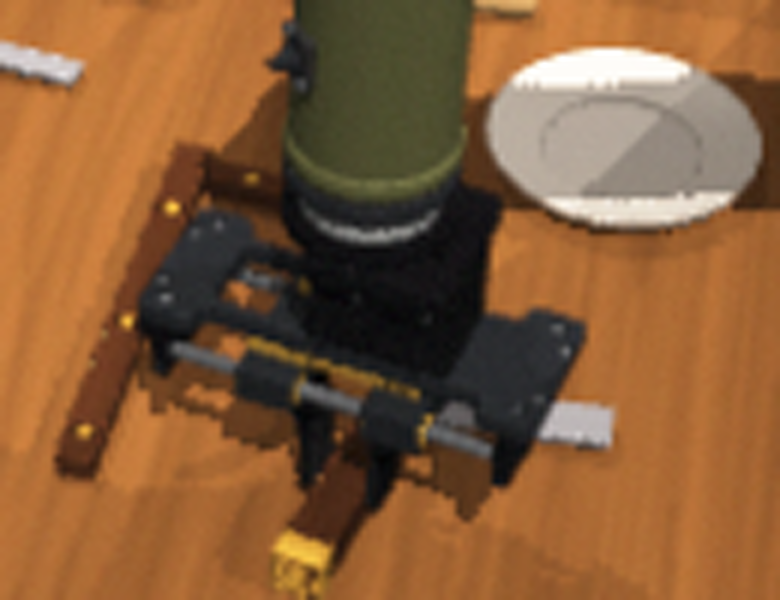

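Picture 6 shows the stock gripped between the pads with the cap free. Moving to a standoff near the corner.

```bash
python3 -m jog '[[10,-10,0.5,0.03],[28,-24,0.5,0.07],[46,-38,0.5,0.11],[64,-53,0.5,0.15],[80,-67,0.5,0.188],[94,-79,0.5,0.188],[100,-85,0,0.188],[100,-85,0,0.188]]'
python3 - <<'E'
from m import *
s0=ld("side1")
print("cap before",rects(s0,brass,(330,195,370,222),.026))
s=snap("side","2");t=snap("top","2")
print(get_state()["position"],get_state()["tool_rot"],get_state()["ft_force"],get_state()["torque"])
print("cap side",rects(s,brass,(300,150,400,240),.026),"top",rects(t,brass,(330,175,440,240),.026,4),"blade",rects(t,steel,(340,210,415,260),.013),rects(s,steel,(340,140,400,200),.013))
cv2.imwrite("pics/d.png",np.hstack([crop(t,335,170,435,270,4),crop(s,300,120,400,220,4)]))
E
```

```text
time: 5.2
position: [0.5646, -0.1795, 0.0166]
tool_rot: [-2.247, -2.194, -0.001]
ft_force: [0.1, 2.1, 3.2]
grip_width: 0.273
cap before []
[ 0.56455708 -0.17951061  0.01660811] [-2.24745041e+00 -2.19496378e+00 -9.50342296e-04] [0.35175808 2.73815227 1.5528541 ] [ 0.41417153  0.16822698 -0.10471356]
cap side [] top [([566.4, -124.4], 23.5, 11.0, 0.69)] blade [([477.3, -268.9], 34.6, 26.9, 15.05)] [([473.3, -265.2], 29.3, 27.4, -79.87), ([402.8, -350.0], 85.8, 60.0, -83.38)]
```

View pics/d.png

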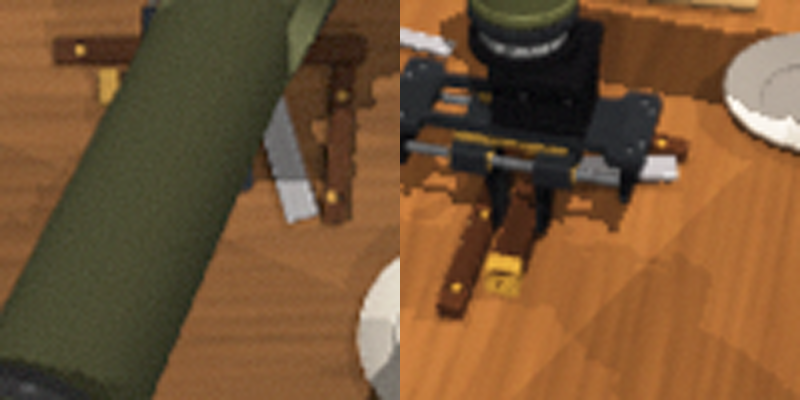

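Picture 7 shows the blade (heading about 195°) just off the short rail and the stock parallel to the long rail. Next I'll feel for the long rail.

```bash
python3 -m jog '[[2,0,0,0],[4,0,0,0],[6,0,0,0],[6,0,0,0],[6,0,0,0],[6,0,0,0],[6,0,0,0],[6,0,0,0]]'; python3 -m jog '[[1,0,0,0],[2,0,0,0],[2,0,0,0],[2,0,0,0],[2,0,0,0],[2,0,0,0],[2,0,0,0],[2,0,0,0]]'; python3 -c "
from h import *
s=get_state();print(s['position'],s['ft_force'],s['torque'])"
```

```text
time: 6.3
position: [0.5686, -0.1803, 0.0166]
tool_rot: [-2.247, -2.193, 0.003]
ft_force: [-4.9, 1.7, 5.6]
grip_width: 0.271
time: 7.3
position: [0.5699, -0.1805, 0.0165]
tool_rot: [-2.246, -2.192, 0.004]
ft_force: [-7.1, 2.6, 7.1]
grip_width: 0.272
[ 0.56989559 -0.18045176  0.01654701] [-7.07411098  2.5785564   7.08799009] [ 0.26462826  1.67742017 -0.03775448]
```

The contact at x≈567 comes early and has an upward force. It is probably the finger on the long rail's middle screw head at y≈-183, so I'll back off, slide past it and feel again.

```bash
python3 -m jog '[[-4,0,0,0],[-9,0,0,0],[-9,-6,0,0],[-9,-12,0,0],[-9,-18,0,0],[-9,-24,0,0],[-9,-26,0,0],[-9,-26,0,0]]'; python3 -c "
from h import *
s=get_state();print(s['position'],s['ft_force'],s['torque'])";python3 -m jog '[[2,0,0,0],[4,0,0,0],[5,0,0,0],[6,0,0,0],[7,0,0,0],[7,0,0,0],[7,0,0,0],[7,0,0,0]]'; python3 -c "
from h import *
s=get_state();print(s['position'],s['ft_force'],s['torque'])"
```

```text
time: 8.3
position: [0.5634, -0.2069, 0.0166]
tool_rot: [2.248, 2.194, -0.001]
ft_force: [-0.2, 1.3, 1.7]
grip_width: 0.272
[ 0.56340786 -0.20693437  0.01661583] [-0.24486059  1.34566685  1.69051141] [ 0.24935098 -0.02984029 -0.08263944]
time: 9.3
position: [0.5672, -0.2074, 0.0166]
tool_rot: [-2.246, -2.19, 0.007]
ft_force: [-8.3, 1.8, 8.9]
grip_width: 0.272
[ 0.56719884 -0.20738022  0.01656367] [-8.28250852  1.80127287  8.8692538 ] [ 0.29518469  1.84672584 -0.03383486]
```

```bash
python3 - <<'E'
from m import *
s=snap("side","3");t=snap("top","3")
print("cap top",rects(t,brass,(330,175,440,240),.026,4))
cv2.imwrite("pics/e.png",np.hstack([crop(t,340,165,420,235,5),crop(s,305,120,385,190,5)]))
E
```

```text
cap top [([568.9, -152.5], 22.2, 10.1, -2.16)]
```

View pics/e.png

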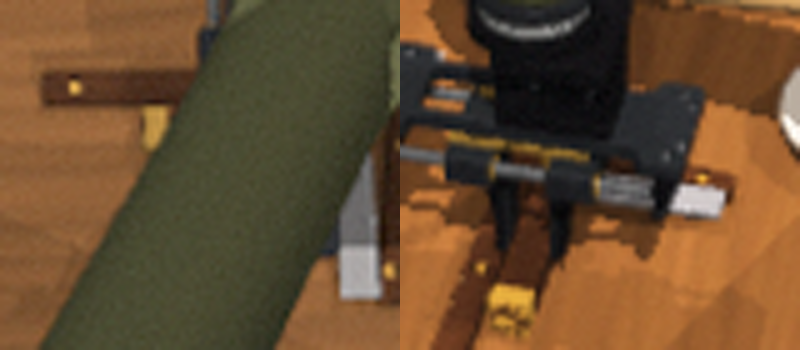

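Picture 8 shows the cap's edge visually touching the long rail, with the blade a few mm off the short rail. A quick back-off will give the force–position curve.

```bash
cat > st.py <<'E'
from h import *
s=get_state();r=R.from_rotvec(s['tool_rot']).as_matrix()
print(np.round(s['position']*1000 if hasattr(s['position'],'tolist') else np.array(s['position'])*1000,1),"F",np.round(s['ft_force'],1),"T",np.round(s['torque'],2),"head",round(np.degrees(np.arctan2(r[1,1],r[0,1]))%180,2),"z",np.round(r[:2,2],4))
E
python3 -m jog '[[-2,0,0,0],[-2,0,0,0],[-2,0,0,0],[-2,0,0,0],[-2,0,0,0],[-2,0,0,0],[-2,0,0,0],[-2,0,0,0]]' >/dev/null; python3 st.py;python3 -m jog '[[-2,0,0,0],[-2,0,0,0],[-2,0,0,0],[-2,0,0,0],[-2,0,0,0],[-2,0,0,0],[-2,0,0,0],[-2,0,0,0]]' >/dev/null; python3 st.py
```

```text
[ 567.2 -207.3   16.6] F [-6.2 -0.9  5.8] T [-0.28  1.38 -0.05] head 178.58 z [-0.0022 -0.001 ]
[ 566.8 -205.9   16.7] F [ 0.2 -1.3  0.4] T [-0.38 -0.22  0.03] head 178.64 z [0.0005 0.0001]
```

```bash
python3 -m jog '[[0,0,1.5,0],[0,-3,1.5,0],[0,-6,1.5,0],[0,-9,1.5,0],[0,-9,1.5,0],[1,-9,1.5,0],[2,-9,1.5,0],[2,-9,1.5,0]]' >/dev/null; python3 st.py;python3 -m jog '[[2,0,0,0],[2,0,0,0],[2,0,0,0],[2,0,0,0],[2,0,0,0],[2,0,0,0],[2,0,0,0],[2,0,0,0]]' >/dev/null; python3 st.py
python3 - <<'E'
from m import *
t=snap("top","4");s=snap("side","4")
print("cap top",lines(t,brass,(345,184,372,200),0,(.026,.026)),"rail",lines(t,dark,(349,176,362,190),0,(.014,.014)))
print("blade",rects(t,steel,(360,210,415,260),.013),rects(s,steel,(330,130,400,200),.013))
E
```

```text
[ 568.7 -215.    18.1] F [-0.9  0.1 -3.3] T [0.04 0.03 0.  ] head 178.64 z [ 0.0002 -0.    ]
[ 570.5 -215.1   18.1] F [-0.3 -0.4 -3. ] T [-0.01  0.03  0.  ] head 178.63 z [ 0. -0.]
cap top [(582.6, -155.0, np.float32(27.62), 0.0), (569.2, -154.5, np.float32(177.19), 0.0)] rail [(606.9, -108.2, np.float32(88.64), 0.0), (584.6, -102.8, np.float32(88.65), 0.35)]
blade [([483.7, -275.6], 40.2, 20.9, -2.97)] [([478.7, -273.6], 32.9, 30.2, -5.54), ([405.8, -376.3], 139.0, 60.0, -83.38)]
```

It was binding on the bench, not the rail: lifted 1.5 mm, the bevel moves freely. Continuing until real contact.

```bash
python3 -m jog '[[1,0,-0.5,0],[2,0,-0.5,0],[2,0,-0.5,0],[2,0,-0.5,0],[2,0,-0.5,0],[2,0,-0.5,0],[2,0,-0.5,0],[2,0,-0.5,0]]' >/dev/null; python3 st.py;python3 -m jog '[[1,0,0,0],[2,0,0,0],[2,0,0,0],[2,0,0,0],[2,0,0,0],[2,0,0,0],[2,0,0,0],[2,0,0,0]]' >/dev/null; python3 st.py
```

```text
[ 572.5 -215.1   17.6] F [ 0.1  0.3 -3.7] T [ 0.02 -0.    0.01] head 178.63 z [ 0.0002 -0.0001]
[ 573.  -215.2   17.3] F [-5.4  1.8 -0.2] T [0.15 1.23 0.07] head 178.6 z [-0.0028  0.0007]
```

```bash
python3 -m jog '[[-0.7,0,-0.3,0],[-0.7,-1,-0.3,0],[-0.7,-2,-0.3,0],[-0.7,-3,-0.3,0],[-0.7,-4,-0.3,0],[-0.7,-4,-0.3,0],[-0.7,-4,-0.3,0],[-0.7,-4,-0.3,0]]' >/dev/null; python3 st.py;python3 -m jog '[[0,-1,0,0],[0,-2,0,0],[0,-2,0,0],[0,-2,0,0],[0,-2,0,0],[0,-2,0,0],[0,-2,0,0],[0,-2,0,0]]' >/dev/null; python3 st.py
```

```text
[ 573.  -215.8   16.7] F [-5.1  6.4  1.8] T [ 1.29  1.36 -0.05] head 178.71 z [-0.0029  0.0048]
[ 573.  -216.7   16.6] F [-6.2  7.9  2.7] T [ 1.64  1.45 -0.01] head 178.74 z [-0.0034  0.0063]
```

```bash
python3 -m jog '[[-1.5,0,0.6,0],[-1.5,0,0.8,0],[-1.5,0,0.8,0],[-1.5,0,0.8,0],[-1.5,0,0.8,0],[-1.5,0,0.8,0],[-1.5,0,0.8,0],[-1.5,0,0.8,0]]' >/dev/null; python3 st.py
python3 - <<'E'
from m import *
t=snap("top","5");s=snap("side","5")
print("blade L/R edges",lines(t,steel,(395,210,418,226),1,(.013,.013)),"short rail",lines(t,dark,(412,208,430,224),1,(.0135,.0135)))
cv2.imwrite("pics/f.png",np.hstack([crop(t,380,170,440,235,6),crop(s,320,110,385,175,6)]))
E
```

```text
[ 572.5 -221.4   18.3] F [ 0.2  0.1 -3. ] T [-0.01  0.01 -0.01] head 178.62 z [ 0.0007 -0.0005]
blade L/R edges [(487.4, -274.3, np.float32(145.04), 1.35), (483.0, -291.7, np.float32(174.19), 0.31)] short rail [(491.7, -293.0, np.float32(176.92), 0.51), (490.1, -321.2, np.float32(141.8), 3.24)]
```

View pics/f.png

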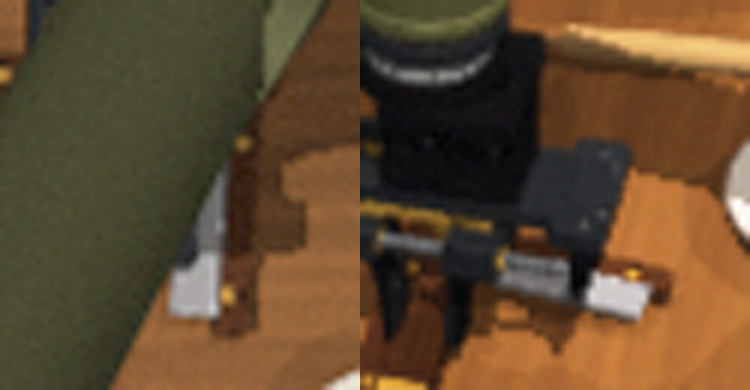

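Picture 9 shows the blade lying along the short rail (heading ~174°). With a slight lift the bevel slides freely, so I'll continue to the nose contact.

```bash
python3 -m jog '[[0,0,-0.8,0],[0,-0.5,-0.8,0],[0,-1,-0.8,0],[0,-1,-0.8,0],[0,-1,-0.8,0],[0,-1,-0.8,0],[0,-1,-0.8,0],[0,-1,-0.8,0]]' >/dev/null; python3 st.py
python3 -m jog '[[0,-0.5,0,0],[0,-1,0,0],[0,-1,0,0],[0,-1,0,0],[0,-1,0,0],[0,-1,0,0],[0,-1,0,0],[0,-1,0,0]]' >/dev/null; python3 st.py
python3 -m jog '[[0,-0.5,0,0],[0,-1,0,0],[0,-1,0,0],[0,-1,0,0],[0,-1,0,0],[0,-1,0,0],[0,-1,0,0],[0,-1,0,0]]' >/dev/null; python3 st.py
```

```text
[ 572.4 -222.    17.3] F [ 0.   0.5 -0.8] T [ 0.24 -0.1   0.04] head 178.63 z [0.0003 0.0001]
[ 572.4 -222.1   17.2] F [ 0.2  4.7 -1.1] T [ 1.09 -0.07  0.01] head 178.66 z [-0.      0.0012]
[ 572.5 -222.2   17.1] F [ 0.   6.9 -0.5] T [ 1.43 -0.04 -0.06] head 178.69 z [-0.0004  0.0025]
```

Firm contact at y = -222.0. I'll nudge onto the long rail, ease, and set down.

```bash
python3 -m jog '[[0.5,0.5,0,0],[1,0.5,0,0],[1,0.5,-0.3,0],[1,0.5,-0.6,0],[1,0.5,-0.6,0],[1,0.5,-0.6,0],[1,0.5,-0.6,0],[1,0.5,-0.6,0]]' >/dev/null; python3 st.py
```

```text
[ 572.7 -222.1   16.7] F [-2.   7.1  0.9] T [ 1.4   0.44 -0.05] head 178.66 z [-0.0017  0.0025]
```

```bash
python3 -m jog '[[0,0.5,0,0],[0,1,0,0],[0,1.5,0,0],[0,1.5,0,0],[0,1.5,5,0],[0,1.5,25,0],[0,1.5,45,0],[0,1.5,62,0]]' 0 >/dev/null; python3 st.py
python3 - <<'E'
from m import *
t=snap("top","6");s=snap("side","6")
print("cap",lines(t,brass,(345,184,372,200),0,(.026,.026)),"rail",lines(t,dark,(349,176,362,190),0,(.014,.014)),rects(t,brass,(345,184,372,200),.026))
print("blade L/R edges",lines(t,steel,(395,210,418,226),1,(.013,.013)))
print("lever side", rects(s,brass,(320,120,380,172),.065,4),get_state()["grip_width"])
E
```

```text
[ 574.1 -222.5   81.1] F [ 0.1  0.4 -0.3] T [-0.07  0.08 -0.02] head 178.62 z [ 0.0023 -0.0005]Traceback (most recent call last):
  File "<stdin>", line 3, in <module>
  File "m.py", line 30, in lines
    vx,vy,cx,cy=cv2.fitLine(w.astype(np.float32),cv2.DIST_HUBER,0,.01,.01).ravel()
                ~~~~~~~~~~~^^^^^^^^^^^^^^^^^^^^^^^^^^^^^^^^^^^^^^^^^^^^^^^
cv2.error: OpenCV(4.12.0) /io/opencv/modules/imgproc/src/linefit.cpp:50: error: (-215:Assertion failed) count > 0 in function 'fitLine2D_wods'
```

```bash
python3 -m jog '[[0,-5,0,0],[-1,-12,0,0],[-2,-20,0,0],[-2.4,-28,0,0],[-2.4,-34,0,0],[-2.4,-38,0,0],[-2.4,-38,-2,0],[-2.4,-38,-2,0]]' -1 >/dev/null; python3 st.py
python3 - <<'E'
from m import *
t=snap("top","7");s=snap("side","7")
print(get_state()["grip_width"])
cv2.imwrite("pics/k.png",np.hstack([crop(t,335,165,415,235,5),crop(s,310,110,390,180,5)]))
E
```

```text
[ 570.8 -259.7   76.4] F [-0.4  0.6 -0.4] T [-0.11  0.    0.02] head 178.65 z [-0.0004  0.0004]
0.006273673077369075
```

View pics/k.png

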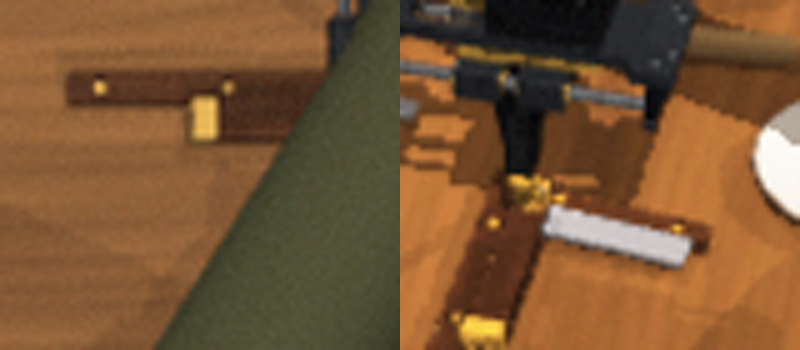

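Picture 10 shows the bevel lying snug in the corner, stock against the long rail and blade along the short one, with the closed fingers above the lever. Pressing it down along its arc.

```bash
python3 -m jog '[[0.7,0,-4,0],[0.7,2,-7,0],[0.7,4.5,-10,0],[0.7,7,-13,0],[0.7,9,-16,0],[0.7,11,-19,0],[0.7,12,-22,0],[0.7,12,-22,0]]' >/dev/null; python3 st.py
```

```text
[ 571.6 -247.6   54.3] F [0.6 0.6 2.1] T [ 0.07 -0.21 -0.05] head 178.65 z [-0.0002  0.0005]
```

```bash
python3 -m jog '[[0,1,-4,0],[0,2,-8,0],[0,2.8,-11,0],[0,3.5,-14,0],[0,4,-17,0],[0,4.3,-19,0],[0,4.3,-19,0],[0,4.3,-19,0]]' >/dev/null; python3 st.py
```

```text
[ 572.3 -243.7   37.1] F [ 0.3  5.4 12.5] T [ 0.9   0.14 -0.01] head 178.64 z [0.0014 0.0006]
```

Lever is fully down (z 37, 12 N). Lift off and check the corner.

```bash
python3 -m jog '[[0,0,4,0],[0,0,15,0],[0,0,30,0],[1,5,35,0],[1,12,35,0],[1.1,18,35,0],[1.1,21.4,35,0],[1.1,21.4,35,0]]' >/dev/null; python3 st.py
python3 - <<'E'
from m import *
s7=ld("side7");t7=ld("top7");t=snap("top","8");s=snap("side","8")
for a,d in(("before",s7),("after",s)):
    print(a,"cap",rects(d,brass,(318,165,350,182),.026,4),"blade",rects(d,steel,(415-80,148,452-300+250,166),.013))
for d in(t7,t): print("topcap",rects(d,brass,(365,182,385,197),.026,3))
cv2.imwrite("pics/l.png",np.hstack([crop(t,335,165,415,235,5),crop(s,310,110,390,180,5)]))
E
```

```text
[ 572.6 -221.8   70.4] F [ 0.9  0.6 -0. ] T [-0.13  0.06  0.07] head 178.67 z [-0.0005  0.0002]
before cap [([573.6, -164.2], 25.6, 21.6, 12.79)] blade [([513.0, -278.9], 96.2, 28.8, -7.25), ([390.6, -328.8], 58.6, 44.9, 12.71)]
after cap [([571.5, -156.5], 35.3, 24.9, -77.21)] blade [([513.1, -279.0], 96.2, 29.7, -7.94), ([390.5, -328.8], 58.5, 44.9, 12.71)]
topcap [([573.7, -167.5], 24.6, 13.2, -2.23)]
topcap [([573.3, -167.1], 23.8, 14.0, -2.31)]
```

View pics/l.png

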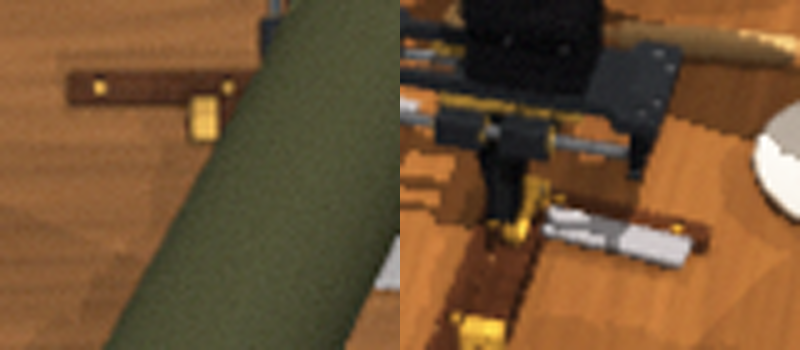

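Picture 11 shows the lever down over the stock, with blade and cap unmoved. Regripping and measuring the guide precisely (fence x and pivot).

```bash
python3 -m jog '[[0,0,0,0],[0,0,0,0],[0,0,-15,0],[0,0,-30,0],[0,0,-45,0],[0,0,-53.4,0],[0,0,-53.4,0],[0,0,-53.4,0]]' 0 >/dev/null; python3 st.py
python3 -m jog '[[0,0,0,0],[0,0,0,0],[0,0,0,0],[0,0,0,0],[0,0,0,0],[0,0,5,0],[0,0,15,0],[0,0,30,0]]' -1 20 ; python3 st.py
python3 - <<'E'
from m import *
t,s=ld("top0"),ld("side0")
white=lambda im:(hsv(im)[...,1]<50)&(im.max(2)>120)
print("fence front as z20", [l[:3] for l in lines(t,white,(195,176,272,187),0,(.02,.02))],[l[:3] for l in lines(s,white,(246,272,280,358),1,(.02,.02))])
print("arm top z19.5",lines(t,white,(250,190,276,230),1,(.0195,.0195)))
print("arm brass pivot",rects(t,brass,(270,178,290,195),.0195,.5),rects(s,brass,(285,248,310,266),.0195,.5))
E
```

```text
[ 573.  -222.7   17.7] F [-0.5 -0.   0.7] T [-0.15  0.03  0.  ] head 178.62 z [ 0.0008 -0.0004]
time: 29.9
position: [0.5723, -0.2222, 0.0476]
tool_rot: [-2.247, -2.194, 0.001]
ft_force: [-0.6, 0.7, -3.0]
grip_width: 0.272
[ 572.3 -222.2   47.6] F [-0.6  0.7 -3. ] T [ 0.05  0.04 -0.  ] head 178.62 z [-0.001   0.0002]
fence front as z20 [(618.3, 256.5, np.float32(88.64)), (598.7, 276.1, np.float32(88.65))] [(617.9, 303.3, np.float32(88.45)), (598.8, 320.6, np.float32(88.76))]
arm top z19.5 [(533.0, 188.3, np.float32(141.53), 0.31), (512.4, 181.1, np.float32(141.44), 0.32)]
arm brass pivot [([588.2, 137.0], 4.0, 3.3, 43.61), ([597.7, 128.5], 5.6, 2.4, -0.56)] [([589.5, 154.3], 9.9, 7.0, -77.04), ([587.4, 137.6], 4.8, 3.9, -74.03), ([566.3, 109.1], 24.5, 3.6, -3.49), ([614.4, 123.7], 17.4, 3.4, 89.75)]
```

```bash
python3 -m jog '[[-8,10,4,0],[-20,40,8,0],[-30,85,12,0],[-32,135,12,0],[-32,185,12,0],[-32,235,12,0],[-32,280,12,0],[-32,300,12,0]]' >/dev/null; python3 st.py; python3 -m jog '[[2,20,0,0],[8,60,0,0],[14,105,0,0],[20,150,0,0],[26,195,0,0],[32,235,0,0],[36,255,0,0],[36,257,0,0]]' >/dev/null; python3 st.py;  python3 -m jog '[[0,0,-8,0],[0,0,-16,0],[0,0,-24,0],[0,0,-30,0],[0,0,-33,0],[0,0,-34,0],[0,0,-34,0],[0,0,-34,0]]' >/dev/null; python3 st.py
```

```text
[539.7  81.6  59.5] F [ 0.7 -0.4 -2.7] T [-0.01 -0.02  0.  ] head 178.9 z [-0.0002  0.0017]
[576.8 334.7  58.9] F [ 0.  -0.1 -3.5] T [-0.05  0.03  0.05] head 178.67 z [-0.0001 -0.001 ]
[576.9 334.7  25.6] F [ 0.2 -0.1 -3.4] T [ 0.02  0.02 -0.01] head 178.63 z [0.0005 0.0003]
```

```bash
python3 -m jog '[[2,0,0,0],[4,0,-0.5,0],[6,0,-1,0],[8,0,-1,0],[9,0,-1,0],[9,0,-1,0],[9,0,-1,0],[9,0,-1,0]]' >/dev/null; python3 st.py; python3 -m jog '[[1,0,0,0],[2,0,0,0],[2,0,0,0],[2,0,0,0],[2,0,0,0],[2,0,0,0],[2,0,0,0],[2,0,0,0]]' >/dev/null; python3 st.py;  python3 -m jog '[[1,0,0,0],[1.5,0,0,0],[1.5,0,0,0],[1.5,0,0,0],[1.5,0,0,0],[1.5,0,0,0],[1.5,0,0,0],[1.5,0,0,0]]' >/dev/null; python3 st.py
```

```text
[585.7 334.6  24.3] F [ 0.2 -0.1 -2.7] T [ 0.   -0.03 -0.06] head 178.63 z [ 0.0001 -0.    ]
[587.7 334.6  24.3] F [ 0.1 -0.2 -3.1] T [-0.05 -0.03 -0.01] head 178.62 z [ 0.0002 -0.    ]
[589.2 334.5  24.3] F [ 0.4  0.  -3. ] T [-0.06  0.05 -0.01] head 178.62 z [ 0.0001 -0.0001]
```

```bash
python3 -m jog '[[1,0,0,0],[1.5,0,0,0],[1.5,0,0,0],[1.5,0,0,0],[1.5,0,0,0],[1.5,0,0,0],[1.5,0,0,0],[1.5,0,0,0]]' >/dev/null; python3 st.py; python3 -m jog '[[0.5,0,0,0],[1,0,0,0],[1,0,0,0],[1,0,0,0],[1,0,0,0],[1,0,0,0],[1,0,0,0],[1,0,0,0]]' >/dev/null; python3 st.py
```

```text
[590.1 334.6  24.2] F [-5.5 -1.2  0.1] T [-0.16  1.26  0.02] head 178.64 z [-0.0012 -0.0002]
[590.1 334.6  24.2] F [-7.4 -1.6  2.9] T [-0.31  1.73  0.02] head 178.65 z [-0.0032 -0.0005]
```

Fence contact is at x≈590. Easing off it a touch and sliding towards the arm's pivot.

```bash
python3 -m jog '[[-2.9,-3,0.2,0],[-3.1,-11,0.2,0],[-3.3,-20,0.2,0],[-3.5,-29,0.2,0],[-3.8,-38,0.2,0],[-4,-47,0.2,0],[-4.2,-55,0.2,0],[-4.3,-60,0.2,0]]' >/dev/null; python3 st.py; python3 -m jog '[[-0.2,-8,0,0],[-0.4,-16,0,0],[-0.6,-24,0,0],[-0.7,-31,0,0],[-0.9,-37,0,0],[-1,-42,0,0],[-1.1,-46,0,0],[-1.1,-47,0,0]]' >/dev/null; python3 st.py
```

```text
[587.4 274.   24.5] F [-0.3  1.1 -4. ] T [ 0.24  0.09 -0.07] head 178.6 z [0.0002 0.0001]
[586.3 227.2  24.5] F [ 0.1  0.6 -2.5] T [ 0.23  0.15 -0.09] head 178.61 z [ 0.     -0.0002]
```

```bash
python3 -m jog '[[0,-1,0,0],[0,-2,0,0],[0,-3,0,0],[0,-4,0,0],[0,-5,0,0],[0,-5,0,0],[0,-5,0,0],[0,-5,0,0]]' >/dev/null; python3 st.py; python3 -m jog '[[0.3,-0.7,0,0],[0.6,-1.4,0,0],[0.6,-1.5,0,0],[0.6,-1.5,0,0],[0.6,-1.5,0,0],[0.6,-1.5,0,0],[0.6,-1.5,0,0],[0.6,-1.5,0,0]]' >/dev/null; python3 st.py
python3 - <<'E'
from m import *
t=snap("top","9");s=snap("side","9")
white=lambda im:(hsv(im)[...,1]<50)&(im.max(2)>120)
cv2.imwrite("pics/n.png",np.hstack([crop(t,215,165,295,245,5),crop(s,255,235,335,315,5)]))
E
```

```text
[586.3 222.5  24.5] F [-1.1  0.1 -2.8] T [ 0.06  0.06 -0.05] head 178.63 z [ 0.0002 -0.0002]
[586.9 221.1  24.5] F [-1.6  1.3 -3.2] T [ 0.24  0.18 -0.09] head 178.63 z [ 0. -0.]
```

```bash
python3 -m jog '[[0,-0.5,0,0],[0,-1,0,0],[0,-1,0,0],[0,-1,0,0],[0,-1,0,0],[0,-1,0,0],[0,-1,0,0],[0,-1,0,0]]' >/dev/null; python3 st.py; python3 -m jog '[[0,-0.5,0,0],[0,-1,0,0],[0,-1,0,0],[0,-1,0,0],[0,-1,0,0],[0,-1,0,0],[0,-1,0,0],[0,-1,0,0]]' >/dev/null; python3 st.py
```

```text
[586.8 220.   24.4] F [-1.   0.4 -3.2] T [ 0.19  0.32 -0.08] head 178.62 z [-0.0001 -0.0002]
[586.8 219.2  24.5] F [-1.6  1.5 -3.1] T [ 0.43  0.32 -0.03] head 178.63 z [-0.      0.0001]
```

```bash
python3 -m jog '[[0,-0.5,0,0],[0,-0.8,0,0],[0,-0.8,0,0],[0,-0.8,0,0],[0,-0.8,0,0],[0,-0.8,0,0],[0,-0.8,0,0],[0,-0.8,0,0]]' |head -1; python3 st.py; python3 -m jog '[[0,-0.5,0,0],[0,-0.8,0,0],[0,-0.8,0,0],[0,-0.8,0,0],[0,-0.8,0,0],[0,-0.8,0,0],[0,-0.8,0,0],[0,-0.8,0,0]]' >/dev/null; python3 st.py
```

```text
time: 45.0
[586.9 219.   24.6] F [-0.7  5.1 -3. ] T [ 1.15  0.33 -0.09] head 178.65 z [0.0002 0.0008]
[586.8 218.7  24.7] F [-0.7  5.8 -2.7] T [ 1.35  0.38 -0.05] head 178.66 z [0.0003 0.0015]
```

Nose contact felt (5–6 N). Ease the push, settle against the fence and onto the base, then measure the arm angle by image.

```bash
python3 -m jog '[[0.3,0.6,0,0],[0.6,1.2,0,0],[1,1.2,-0.3,0],[1,1.2,-0.7,0],[1,1.2,-0.9,0],[1,1.2,-0.9,0],[1,1.2,-0.9,0],[1,1.2,-0.9,0]]' >/dev/null; python3 st.py
python3 - <<'E'
from m import *
t=snap("top","10");s=snap("side","10")
cv2.imwrite("pics/n.png",np.hstack([crop(t,215,165,295,245,5),crop(s,255,235,335,315,5)]))
E
```

```text
[586.9 218.9  23.8] F [-4.9  4.   1. ] T [ 0.89  1.2  -0.04] head 178.65 z [-0.002   0.0001]
```

```bash
python3 -m jog '[[-0.7,0.8,0,0],[-0.7,1.2,0,0],[-0.7,1.2,0,0],[-0.7,1.2,0,0],[-0.7,1.2,15,0],[-0.7,1.2,50,0],[-0.7,1.2,90,0],[-0.7,20,130,0]]' 0.1 >/dev/null; python3 st.py
python3 -m jog '[[0,60,20,0],[0,120,30,0],[-20,180,30,0],[-50,230,30,0],[-80,280,30,0],[-120,320,30,0],[-160,360,30,0],[-160,360,30,0]]' >/dev/null; python3 st.py
python3 - <<'E'
from m import *
t=snap("top","11");s=snap("side","11")
white=lambda im:(hsv(im)[...,1]<50)&(im.max(2)>120)
cv2.imwrite("pics/n.png",np.hstack([crop(t,215,165,295,245,5),crop(s,255,235,335,315,5)]))
E
```

```text
[588.  236.5 156.2] F [-0.2  0.3  1. ] T [-0.02 -0.02  0.03] head 178.42 z [ 0.0016 -0.0006]
[419.9 604.7 184.1] F [ 0.2 -0.1  0.6] T [-0.13  0.07 -0.  ] head 179.25 z [-0.0033  0.0032]
```

View pics/n.png

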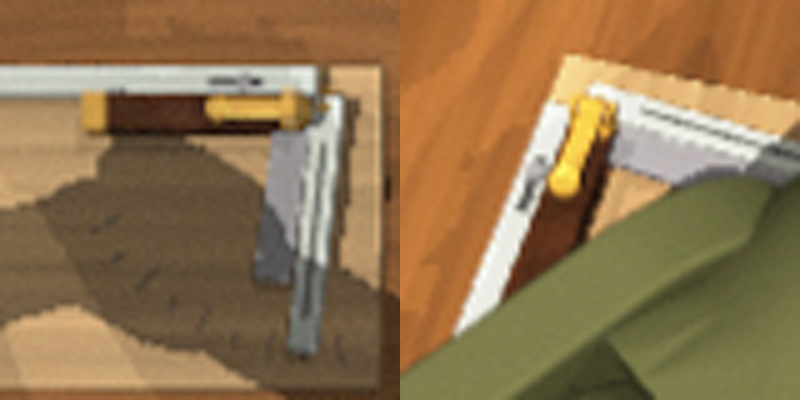

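Picture 12, the last one, shows the bevel home in the guide, lever down, stock along the fence and blade along the arm. Now the arm angle in numbers.

```bash
python3 - <<'E'
from m import *
t0,t=ld("top0"),ld("top11")
g=lambda im:hsv(im)[...,1]<70
for th in (50,65,80):
    g=lambda im:(hsv(im)[...,1]<th)
    print(th,"blade+arm L/R",[l for l in lines(t,g,(262,196,285,219),1,(.019,.0195))])
    print("  arm only low",[l for l in lines(t,g,(268,223,285,234),1,(.0195,.0195))])
    print("  fence",lines(t,g,(220,176,230,187),0,(.02,.02)))
    print("  start arm",lines(t0,g,(250,190,276,230),1,(.0195,.0195)))
# profiles across blade/arm at some rows: luminance
im=cv2.cvtColor(t["image"],cv2.COLOR_RGB2GRAY)
for r in range(196,236,4): print(r,im[r,264:286],hsv(t["image"][r:r+1,264:286])[0,:,1])
E
```

```text
50 blade+arm L/R [(529.0, 170.6, np.float32(172.89), 0.37), (522.5, 126.7, np.float32(173.18), 0.29)]
  arm only low [(457.6, 154.2, np.float32(174.08), 0.31), (457.1, 135.3, np.float32(172.56), 0.3)]
  fence [(619.4, 303.7, np.float32(88.64), 0.0), (599.4, 302.7, np.float32(88.65), 0.0)]
  start arm [(530.8, 190.0, np.float32(141.57), 0.33), (510.1, 181.1, np.float32(141.55), 0.27)]
65 blade+arm L/R [(522.8, 172.0, np.float32(172.33), 0.38), (523.5, 126.1, np.float32(173.49), 0.32)]
  arm only low [(458.7, 154.6, np.float32(174.45), 0.37), (457.1, 134.7, np.float32(173.0), 0.37)]
  fence [(619.5, 304.7, np.float32(89.26), 0.27), (599.2, 303.2, np.float32(89.38), 0.35)]
  start arm [(531.2, 190.4, np.float32(141.57), 0.31), (509.7, 180.9, np.float32(141.55), 0.3)]
80 blade+arm L/R [(522.9, 172.6, np.float32(172.2), 0.33), (522.9, 125.6, np.float32(173.28), 0.35)]
  arm only low [(458.7, 155.1, np.float32(175.06), 0.3), (457.2, 134.0, np.float32(172.93), 0.4)]
  fence [(620.2, 302.9, np.float32(88.64), 0.0), (598.7, 306.4, np.float32(88.65), 0.17)]
  start arm [(531.7, 190.7, np.float
[... 1218 characters left out ...]
6 106 114  76  92 114 101  83  79
  77  78  79  93] [113 107  40  29  11  19   6   5   5  33  21  13  10   8  15  13  76 109
 111 111 105 109]
224 [ 81  83  79  86  80  86  83  81  80  92 110 100  66 101 119  90  81  81
  82  79  83  82] [105 110 117  99 110 104 104 110 116  47  16   5  15  15  11  22 101 113
 105 117 100 102]
228 [ 91  91  91  84  88  90  90  92  76 110 116  87  96 109 106  90  87  88
  94  91  87  92] [111 102 106 118 114 102 110 105 114  18  11  12  16  16  12  75 112 116
 101 112 108 105]
232 [ 90  90  88  90  88  78  86  89  86 106 114 112 112 117  88  87  93  92
  77  84  93  95] [110 117 112 114 104  90 104 113  64  12  18  14  16  17  25  91 114 109
  99 106 114 105]
```

Arm outer edge is at 173.2–173.5°, the short rail was 173.1° and the blade is about 172.5°, so everything is within tolerance. The gripper is clear, so I'm handing in.

```bash
python3 -c "
from bench import *
s=get_state();print(s['time'],s['position'],s['ft_force']);close_job()"
```

```text
49.2 [0.42675338 0.59915209 0.1843964 ] [ 0.81121458 -0.80669603 -0.01088369]
the job is handed in; nothing more can be done
```

I took the rails' angle with the bevel, locked it in the corner, and carried it to the saw guide. There I swung the arm open until the nose came home, and left the bevel lying there. The job was handed in at 49.2 s of the 72 s allowed; no verdict is reported.

**In the corner:** I felt both rails, at about 5–8 N by the wrist reading. The lever went fully down (fingertips at 37 mm, 12 N), and the pictures before and after pressing showed stock and blade unmoved.

**In the guide:** the last picture shows the stock along the fence, the blade along the arm and the lever down. The wrist read at most about 7.5 N on the fence and 6 N on the arm.

**Angles in the top view:**

| Edge | Heading |
|---|---|
| Short rail, inner edge | about 173.1° |
| Guide arm, outer edge | 173.2–173.5° |
| Bevel blade | 172.2–172.9° |
| Arm, end part only (short fit, rough) | 172.6–175.1° |

**What disagreed or was not checked:**
- **Early contact:** the first contacts near the long rail were the bevel binding on the bench, not the rail. Slides made with a slight lift ran free.
- **Nose push:** the last step moved 0.3 mm for only 0.7 N, so the arm may have opened a little past flush. The long-edge fits put the arm within about 0.5° of the rail, but they cannot rule out a few tenths.
- **Bystanders:** I did not measure them again at the end. No contact with any of them was felt.

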